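Find the full screw box by weight and lock it in the bench holder

TASK

One of the three closed cardboard screw boxes in the wooden rack is full and the other two are nearly empty, and only their weight tells: lift each clear of its bay in turn, from left to right as the robot sees them, and feel it. Put the full box in the metal holder, lowering it right down to the holder's floor before letting go, then turn the turnbutton all the way across its lid. The two light boxes must end up standing in the rack again, and nothing else on the bench may be disturbed.

Things in the scene. Friction and masses are not known exactly. Their poses are not given: they have to be found in the camera images.
- box_a: one of three identical closed cardboard boxes, stiff, 60 (x) x 46 (y) x 52 (z) mm, origin at the centre of its underside. One, untold which, is full (0.5 to 0.7 kg), the other two nearly empty (0.1 to 0.2 kg). At the start each stands in a bay of the rack, its 60 mm length along the rack's x
- box_b: one of three identical closed cardboard boxes, stiff, 60 (x) x 46 (y) x 52 (z) mm, origin at the centre of its underside. One, untold which, is full (0.5 to 0.7 kg), the other two nearly empty (0.1 to 0.2 kg). At the start each stands in a bay of the rack, its 60 mm length along the rack's x
- box_c: one of three identical closed cardboard boxes, stiff, 60 (x) x 46 (y) x 52 (z) mm, origin at the centre of its underside. One, untold which, is full (0.5 to 0.7 kg), the other two nearly empty (0.1 to 0.2 kg). At the start each stands in a bay of the rack, its 60 mm length along the rack's x
- rack: wooden rack fixed to the bench, 80 (x) x 176 (y) x 50 mm high, origin at the centre of its underside; x points away from the robot, y to its left (turned up to 0.3 rad). Three bays side by side along y, 50 mm wide, between dividers 6 mm thick and 54 mm long, open in front and behind: the boxes, 10 mm apart, can be taken only by their ends (fingers closing along x)
- rack_bay (a point): centre of the middle bay's floor, 6 mm above the bench, axes as the rack's; the left and right bays lie 56 mm to +y and -y of it. Lips in front and behind (inner faces 35 mm from the centre) rise 6 mm above this floor, the dividers 44 mm
- holder: metal holder fixed to the bench, base 128 (x) x 72 mm, origin on the bench under the middle of the seat, x pointing away from the robot (turned up to 0.3 rad). End plates 44 mm wide, inner faces at x = -34 and +34 mm, are 58 mm high, level with a seated box's lid: a box can be lowered in only when held across its 46 mm width (fingers closing along y). The turnbutton stands at the -x end
- holder_seat (a point): centre of the holder's floor, 6 mm above the bench, where the middle of the box's underside comes; axes as the holder's. The box's length goes along x, either way round, with 4 mm of play on each side. Side lips, inner faces at y = -27 and +27 mm, 4 mm thick, rise 10 mm above this floor
- turnbutton (a joint): steel turnbutton on a vertical hinge at x = -52, y = 0 mm of the holder; arm 61 to 69 mm above the bench. Grows anticlockwise from above: at 0 the arm points to the holder's -y, at 1.571 (stop) to its +x, right across the lid of a seated box, 3 mm over it. Starts at -0.7 to -0.2, clear of the seat (stop at -0.9). Friction 0.04 N m; stays where left
- turnbutton_knob (a point): centre of the turnbutton's black upright knob, 14 mm in diameter and 17 mm high (69 to 86 mm above the bench; this point at 77.5 mm), 36 mm from the hinge axis; it can be pinched from above or pushed sideways
- turnbutton_hinge (a point): point on the turnbutton's hinge axis, 65 mm above the bench
- charger: black battery charger, 86 x 92 x 56 mm, lying loose near the drawer cabinet; a bystander, origin at the centre of its underside
- screwdriver_r: red screwdriver, 196 mm long, 27 mm thick, lying loose near the bench's front edge; a bystander
- tape_measure: yellow tape measure, 38 x 80 x 62 mm, standing loose on the left part of the bench, beside the work; a bystander
There are look-alikes about, which are no part of the job. What is shaped like the box_a but turquoise is not meant.

How it is judged (in metres and radians):
On the way, in this order (a step that is already met when the one before it is completed fails the run):
1. the box of the rack's left bay is lifted at least 24 mm off its bay's floor, over its bay (((y of box_a in the frame of rack between 0.028 and 0.084 m and x of box_a in the frame of rack between -0.06 and 0.06 m and z of box_a in the frame of rack above 0.03 m) or (y of box_b in the frame of rack between 0.028 and 0.084 m and x of box_b in the frame of rack between -0.06 and 0.06 m and z of box_b in the frame of rack above 0.03 m) or (y of box_c in the frame of rack between 0.028 and 0.084 m and x of box_c in the frame of rack between -0.06 and 0.06 m and z of box_c in the frame of rack above 0.03 m))), for 0.2 s.
2. then the box of the middle bay likewise (((y of box_a in the frame of rack between -0.028 and 0.028 m and x of box_a in the frame of rack between -0.06 and 0.06 m and z of box_a in the frame of rack above 0.03 m) or (y of box_b in the frame of rack between -0.028 and 0.028 m and x of box_b in the frame of rack between -0.06 and 0.06 m and z of box_b in the frame of rack above 0.03 m) or (y of box_c in the frame of rack between -0.028 and 0.028 m and x of box_c in the frame of rack between -0.06 and 0.06 m and z of box_c in the frame of rack above 0.03 m))), for 0.2 s.
3. then the box of the right bay likewise (((y of box_a in the frame of rack between -0.084 and -0.028 m and x of box_a in the frame of rack between -0.06 and 0.06 m and z of box_a in the frame of rack above 0.03 m) or (y of box_b in the frame of rack between -0.084 and -0.028 m and x of box_b in the frame of rack between -0.06 and 0.06 m and z of box_b in the frame of rack above 0.03 m) or (y of box_c in the frame of rack between -0.084 and -0.028 m and x of box_c in the frame of rack between -0.06 and 0.06 m and z of box_c in the frame of rack above 0.03 m))), for 0.2 s.
4. a box is between the holder's plates, within 6 mm of the holder's floor, while the fingers still hold it (((x of box_a in the frame of holder between -0.007 and 0.007 m and y of box_a in the frame of holder between -0.007 and 0.007 m and z of box_a in the frame of holder below 0.012 m and angle between box_a's own z axis and vertical below 0.08 rad and angle between the x axis of box_a and the x axis of holder, either way round below 0.2 rad and contact force between the fingers and box_a above 0.5 N) or (x of box_b in the frame of holder between -0.007 and 0.007 m and y of box_b in the frame of holder between -0.007 and 0.007 m and z of box_b in the frame of holder below 0.012 m and angle between box_b's own z axis and vertical below 0.08 rad and angle between the x axis of box_b and the x axis of holder, either way round below 0.2 rad and contact force between the fingers and box_b above 0.5 N) or (x of box_c in the frame of holder between -0.007 and 0.007 m and y of box_c in the frame of holder between -0.007 and 0.007 m and z of box_c in the frame of holder below 0.012 m and angle between box_c's own z axis and vertical below 0.08 rad and angle between the x axis of box_c and the x axis of holder, either way round below 0.2 rad and contact force between the fingers and box_c above 0.5 N))), for 0.02 s.
At the end, for the whole second after the job is handed in: The full box (bearing on the holder with over 3.3 N) is at rest upright in the holder, within 7 mm (x and y) and 0.2 rad of the seat's middle and 3 mm of its floor; turnbutton over 1.35 rad; both light boxes at rest upright on the rack's floor in its bays, within 8 mm of their middle along x (value of joint turnbutton above 1.35 rad and ((x of box_a in the frame of holder between -0.007 and 0.007 m and y of box_a in the frame of holder between -0.007 and 0.007 m and z of box_a in the frame of holder below 0.009 m and angle between each of box_a, box_b, box_c's own z axis and vertical below 0.08 rad and angle between the x axis of box_a and the x axis of holder, either way round below 0.2 rad and contact force between box_a and holder above 3.3 N and linear speed of each of box_a, box_b, box_c below 0.02 m/s and x of box_b in the frame of rack between -0.008 and 0.008 m and y of box_b in the frame of rack between -0.065 and 0.065 m and z of each of box_b, box_c in the frame of rack below 0.01 m and x of box_c in the frame of rack between -0.008 and 0.008 m and y of box_c in the frame of rack between -0.065 and 0.065 m) or (x of box_b in the frame of holder between -0.007 and 0.007 m and y of box_b in the frame of holder between -0.007 and 0.007 m and z of box_b in the frame of holder below 0.009 m and angle between each of box_b, box_a, box_c's own z axis and vertical below 0.08 rad and angle between the x axis of box_b and the x axis of holder, either way round below 0.2 rad and contact force between box_b and holder above 3.3 N and linear speed of each of box_b, box_a, box_c below 0.02 m/s and x of box_a in the frame of rack between -0.008 and 0.008 m and y of box_a in the frame of rack between -0.065 and 0.065 m and z of each of box_a, box_c in the frame of rack below 0.01 m and x of box_c in the frame of rack between -0.008 and 0.008 m and y of box_c in the frame of rack between -0.065 and 0.065 m) or (x of box_c in the frame of holder between -0.007 and 0.007 m and y of box_c in the frame of holder between -0.007 and 0.007 m and z of box_c in the frame of holder below 0.009 m and angle between each of box_c, box_a, box_b's own z axis and vertical below 0.08 rad and angle between the x axis of box_c and the x axis of holder, either way round below 0.2 rad and contact force between box_c and holder above 3.3 N and linear speed of each of box_c, box_a, box_b below 0.02 m/s and x of box_a in the frame of rack between -0.008 and 0.008 m and y of box_a in the frame of rack between -0.065 and 0.065 m and z of each of box_a, box_b in the frame of rack below 0.01 m and x of box_b in the frame of rack between -0.008 and 0.008 m and y of box_b in the frame of rack between -0.065 and 0.065 m))); the robot touches nothing.
It fails at once if the charger is moved by more than 30 mm (distance of charger from where it was at the start of the episode above 0.03 m).
It fails at once if the screwdriver is moved by more than 30 mm (distance of screwdriver_r from where it was at the start of the episode above 0.03 m).
It fails at once if the tape measure is moved by more than 30 mm (distance of tape_measure from where it was at the start of the episode above 0.03 m).
It also fails if it takes over 72 s, if anything falls off the work surface, if the arm or the gripper's body presses on something with over 40 N, if the wrist force passes 120 N, or if a joint passes its speed limit or range.

ROBOT

A 6-joint arm with a two-finger parallel gripper is mounted at the origin on a cart in front of the work surface, level with it; the furniture and walls round the work are solid. World frame = base frame: x ahead of the robot, y to its left, z up, the work surface at z = 0. Lengths are in m, angles in degrees, forces in N, time in s.
With the tool pointing down it reaches from about 0.275 to 1 m from the base axis. Payload 8.4 kg.
Tool frame: the origin (TCP) lies between the finger pads; the fingertips stand 11 mm ahead of it and the grasp point (between the pads) lies 8 mm behind it; z points along the fingers, y is the line along which they close (so a half turn about z gives the same grasp; the last joint's range is limited). The gripper opens to 85 mm and grips with 20 to 120 N. Pads are 22 mm wide; open, the fingers measure 114 mm over their backs; the gripper's body (76 mm by 85 mm) begins 54 mm behind the grasp point. The pads swing forward as they close: fully open they stand 13 mm farther back than shut.
Start: joints at [63.117, 20.225, 93.587, -0, 66.188, -0.138], TCP at [0.281, 0.558, 0.242] pointing down, gripper open.
Joint ranges: [-150.9, 150.9], [-52.94, 120.26], [3.33, 152.33], [-74.26, 254.26], [0, 154.13], [-172.89, 172.89]. Speed limits (degrees/s): [127.2, 127.2, 159.86, 180, 180, 180].

INTERFACE

Orientations are given as [roll, pitch, yaw] about the fixed x, y, z axes, in that order (R = Rz(yaw) Ry(pitch) Rx(roll)).
In Python, from plant import manip gives the robot as it stands.
- The arm moves only by the tool servo_tool, never from a script. Its argument "series" is a list that holds one entry, the list of rows, each a list of 7 numbers: the shift along the tool's x, y, z in units of 40 mm (1.0 is 40 mm), then the turn, a rotation vector about the tool's x, y, z in units of 6 degrees (1.0 is 6 degrees), then the closure, from -1 (fully open) to 1 (shut). A call has 1 to 12 rows; each row is the pose to reach, as a shift and turn from the pose commanded when the call began, along the tool's axes at that moment; what a row does not reach only later rows make up. A row lasts 1/12 s, in which the tool goes at most 41.7 mm and 7.16 degrees, less where a joint would pass 70% of its speed; a pose out of reach is approached as far as the arm can. A call with a gripper value outside its range is refused whole. The fingers move at their own pace and stop on an object; the grip force is fixed at half the most. Time passes only in rows, so rows that repeat a pose let the fingers close. It gives the time, the measured TCP pose, the force, the opening and the grip force at its end, in the units of the state.
- manip.read_state(): the state, without advancing time (a new reading comes with each control period).
- manip.read_camera(name): name is "scene" or "top" or "wrist"; returns a dict with "frame" (420x560x3 uint8, blue, green, red), "intrinsics" (3x3 intrinsics, pixels), "rvec" (rotation vector, rad) and "tvec" (3), from world to camera coordinates, as OpenCV has them; the wrist camera has in their place "mount" (4x4, takes a point from camera to tool coordinates, whose origin is the TCP and whose axes are the flange's). Camera axes: x right, y down, z forward; pixel columns grow to the right and rows downward; lengths in m; the calibration is good to about 2 mm. A picture is of the moment at which its call begins: read the wrist's pose just before it. There is no depth.
- manip.job_done(): hands the job in; it is judged then, once.
Trained networks look in a picture, given as the dict that the camera call returned (one of the last four; its "shot" number tells which), for a name from the list of things; names that differ only in an ending like _2 or _b are one class to them, and where a whole thing is asked for, a point or a joint stands for the part that bears it (a point fixed in the world has none). Each returns a list of dicts, best first, with "score" (0 to 1); they miss things now and then, are a little off and sometimes report something else, mostly with a low value. They report only what shows in the picture. A call takes as long as a camera call. They do not tell look-alikes from the thing itself.
- manip.regions_of(picture, name): "mask" (420x560 bool, what is visible of it) and "point" ([row, column] in pixels, amid what is visible of it).
The state is a dict: "t": time; "joints": joint angles; "joint_vel": joint speeds; "effort": joint torques, N m; "position": TCP position; "ee_rot": TCP orientation; "ft_force": force on the tool from outside, world axes, zero at the start; "wrist_torque": the same for the moment, N m; "grip_width": finger opening in m; "grasp_force": force on a finger pad.
Only numpy, scipy, OpenCV 4.12 (cv2) and the standard library are available. Lean on these libraries where they do the work, as an engineer would, in place of code of your own. Each camera call takes 0.05 s, during which the arm holds its last target. There are 200 camera calls.

## Working session

There is one attempt and no reset: what is moved stays moved. The work goes in short steps, Python scripts to look and compute and a tool call to move; the robot and the scene stay as the last step left them, time stands still between calls to the robot, and variables do not carry over. Pictures are saved under pics/ and viewed, at most 10 in all, crops included, and the job is handed in when it is done.

Besides the shell and the picture viewer there is one more tool, called after ">>>" by a JSON object that holds its "api" and its "payload". servo_tool: Moves the arm, as the interface text tells. Its arguments: {"type":"object","properties":{"series":{"type":"array"}},"required":["series"]}

```bash
mkdir -p pics; ls; python3 - <<'E'
from plant import manip
import cv2,numpy as np
s=manip.read_state();print(s)
for n in("scene","top"):
    p=manip.read_camera(n);cv2.imwrite(f"pics/{n}0.png",p["frame"])
    print(n,p["intrinsics"].tolist(),p["rvec"],p["tvec"])
    for k in["box_a","rack","holder","turnbutton","turnbutton_knob","turnbutton_hinge","rack_bay","charger","screwdriver_r","tape_measure"]:
        try: print(k,[(round(r["score"],2),np.round(r["point"]).tolist(),int(r["mask"].sum())) for r in manip.regions_of(p,k)][:6])
        except Exception as e: print(k,e)
print(manip.read_state()["t"])
E
```

```text
pics
{'t': 0.0, 'joints': array([ 6.31171167e+01,  2.02619870e+01,  9.36304167e+01,  4.15369738e-04,
        6.61861816e+01, -1.36135143e-01]), 'joint_vel': array([ 0.06801832,  0.11483973, -0.06762261, -0.0072679 ,  0.05708804,
       -0.00144221]), 'effort': array([ 1.82539161e-04, -6.05255628e+01, -3.42054427e+01, -7.75833132e-05,
        9.64455830e-03, -4.45273224e-05]), 'position': array([0.28105471, 0.55772173, 0.24155709]), 'ee_rot': array([-1.79921416e+02, -5.66493452e-04,  1.53253083e+02]), 'ft_force': array([ 0.06478127, -0.14667426,  0.32470959]), 'wrist_torque': array([ 0.00040939, -0.00970051, -0.04126111]), 'grasp_force': 0.0, 'grip_width': 0.08532712475546642}
scene [[404.5441918005085, 0.0, 280.4492502130881], [0.0, 404.5441918005085, 208.90245884961183], [0.0, 0.0, 1.0]] [ 2.23696723 -0.55982628  0.23997106] [-0.40238308  0.2514361   0.80445616]
box_a [(0.93, [194.0, 254.0], 327), (0.89, [207.0, 254.0], 422), (0.7, [168.0, 224.0], 584), (0.7, [174.0, 281.0], 555), (0.65, [179.0, 242.0], 341)]
rack [(0.8, [221.0, 254.0], 571)]
holder [(0.92, [327.0, 349.0], 2258)]
tu
[... 396 characters left out ...]
2460365], [0.0, 430.5089880240671, 203.11309586200238], [0.0, 0.0, 1.0]] [ 2.00104276 -2.22980683  0.23970227] [0.08854274 0.48607245 0.97336447]
box_a [(0.9, [223.0, 193.0], 568), (0.85, [223.0, 215.0], 593), (0.82, [236.0, 149.0], 673), (0.81, [174.0, 188.0], 679)]
rack [(0.75, [236.0, 217.0], 770)]
holder [(0.6, [201.0, 389.0], 1562)]
turnbutton [(0.61, [214.0, 405.0], 141)]
turnbutton_knob [(0.7, [217.0, 405.0], 161)]
turnbutton_hinge [(0.71, [216.0, 409.0], 157)]
rack_bay [(0.85, [240.0, 223.0], 668)]
charger [(0.68, [161.0, 293.0], 1359), (0.66, [203.0, 386.0], 1544)]
screwdriver_r [(0.76, [255.0, 270.0], 549), (0.31, [223.0, 239.0], 595)]
tape_measure [(0.87, [186.0, 123.0], 632)]
1.1
```

View pics/top0.png

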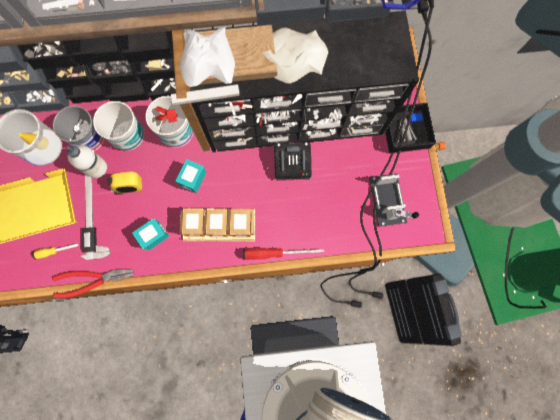

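View pics/scene0.png

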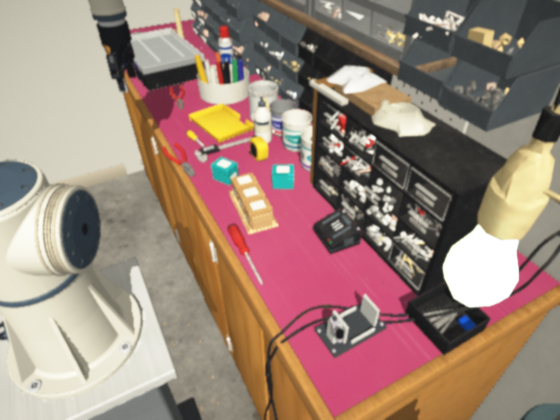

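```bash
cat > h.py <<'E'
from plant import manip
import cv2,numpy as np
from scipy.spatial.transform import Rotation as R
def cam(p,st=None):
    """camera-to-world R, origin"""
    if "rvec" in p and p["rvec"] is not None:
        Rc=cv2.Rodrigues(np.array(p["rvec"],float))[0];return Rc.T,-Rc.T@np.ravel(p["tvec"])
    M=np.array(p["mount"]);Rt=R.from_euler('xyz',st["ee_rot"],degrees=True).as_matrix()
    return Rt@M[:3,:3],Rt@M[:3,3]+st["position"]
def back(p,uv,z,st=None):
    Rw,o=cam(p,st);uv=np.atleast_2d(uv).astype(float)
    d=np.c_[uv,np.ones(len(uv))]@np.linalg.inv(p["intrinsics"]).T@Rw.T
    return o+d*((z-o[2])/d[:,2])[:,None]
def proj(p,X,st=None):
    Rw,o=cam(p,st);c=(np.atleast_2d(X)-o)@Rw@np.array(p["intrinsics"]).T
    return c[:,:2]/c[:,2:]
def snap(n):
    st=manip.read_state();return manip.read_camera(n),st
def rel(st,pos,yaw=None):
    """shift in tool axes (units of 40mm), and turn about tool z (units of 6deg)"""
    Rt=R.from_euler('xyz',st["ee_rot"],degrees=True)
    out=[Rt.inv().apply(np.array(pos)-st["position"])/.04]
    if yaw is not None: out.append((Rt.inv()*R.from_euler('xyz',[180,0,yaw],degrees=True)).as_rotvec(degrees=True)/6)
    return [np.round(o,3) for o in out]
E
python3 - <<'E'
from h import *
p,s=snap("top")
f=p["frame"]
a=cv2.resize(f[195:255,120:280],None,fx=5,fy=5,interpolation=cv2.INTER_CUBIC)
b=cv2.resize(f[165:235,350:430],None,fx=4,fy=4,interpolation=cv2.INTER_CUBIC)
c=np.zeros((300+280,800,3),np.uint8);c[:300]=a;c[300:,:320]=b;cv2.imwrite("pics/crop1.png",c)
for uv,z in [((193,223),.058),((215,223),.058),((240,223),.058),((218,237),0),((389,201),.006),((405,215),.0775),((123,186),.03),((149,236),.04),((188,174),.04),((293,161),.05),((270,255),.01)]:
    print(uv,back(p,uv,z)[0].round(3))
for m in manip.regions_of(p,"box_a")[:6]:
    print(m["score"],m["point"],back(p,m["point"][::-1],.058).round(3))
q=manip.read_camera("wrist");print(q["mount"].round(4).tolist(),q["intrinsics"].tolist())
E
```

```text
(193, 223) [0.465 0.235 0.058]
(215, 223) [0.459 0.184 0.058]
(240, 223) [0.453 0.126 0.058]
(218, 237) [0.434 0.186 0.   ]
(389, 201) [ 0.478 -0.245  0.006]
(405, 215) [ 0.428 -0.255  0.078]
(123, 186) [0.58  0.404 0.03 ]
(149, 236) [0.448 0.344 0.04 ]
(188, 174) [0.59  0.242 0.04 ]
(293, 161) [ 0.593 -0.015  0.05 ]
(270, 255) [0.376 0.064 0.01 ]
0.85 [176.3, 189.9] [[0.579 0.235 0.058]]
0.8 [235.3, 146.7] [[0.448 0.344 0.058]]
0.69 [220.8, 242.0] [[0.458 0.121 0.058]]
0.69 [221.9, 215.3] [[0.462 0.183 0.058]]
0.68 [223.0, 195.8] [[0.464 0.229 0.058]]
0.28 [214.4, 403.2] [[ 0.432 -0.257  0.058]]
[[-0.0006, -0.9449, -0.3273, 0.0849], [1.0, -0.0006, -0.0001, -0.0002], [-0.0001, -0.3273, 0.9449, -0.1319], [0.0, 0.0, 0.0, 1.0]] [[303.801127906, 0.0, 276.1606771585366], [0.0, 303.801127906, 210.99594341748468], [0.0, 0.0, 1.0]]
```

View pics/crop1.png

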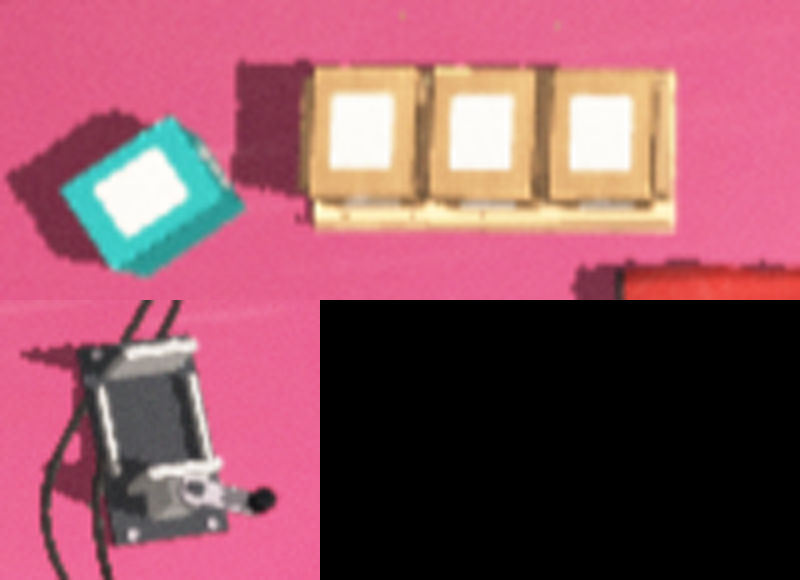

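```bash
python3 - <<'E'
from h import *
s=manip.read_state();print(s["t"],rel(s,[.459,.165,.23],83.7))
E
```

```text
1.25 [array([-8.391, -6.778,  0.307]), array([ 0.   , -0.   , 11.593])]
```

>>> {"api": "servo_tool", "payload": {"series": [[[-8.39,-6.78,0.3,0,0,11.59,-1],[-8.39,-6.78,0.3,0,0,11.59,-1],[-8.39,-6.78,0.3,0,0,11.59,-1],[-8.39,-6.78,0.3,0,0,11.59,-1],[-8.39,-6.78,0.3,0,0,11.59,-1],[-8.39,-6.78,0.3,0,0,11.59,-1],[-8.39,-6.78,0.3,0,0,11.59,-1],[-8.39,-6.78,0.3,0,0,11.59,-1],[-8.39,-6.78,0.3,0,0,11.59,-1],[-8.39,-6.78,0.3,0,0,11.59,-1],[-8.39,-6.78,0.3,0,0,11.59,-1],[-8.39,-6.78,0.3,0,0,11.59,-1]]]}}

```text
t: 2.25
position: [0.4601, 0.162, 0.2304]
ee_rot: [180.0, 0.0, 83.5]
ft_force: [0.4, -0.5, -0.3]
grip_width: 0.0853
grasp_force: 0.0
```

```bash
python3 - <<'E'
from h import *
p,s=snap("wrist");print(s["position"],s["ee_rot"])
f=p["frame"];cv2.imwrite("pics/w1.png",f)
b=[back(p,m["point"][::-1],.058,s)[0].round(4) for m in manip.regions_of(p,"box_a")];print(b)
# white labels on lid plane
hsv=cv2.cvtColor(f,cv2.COLOR_BGR2HSV)
m=((hsv[...,1]<60)&(hsv[...,2]>190)).astype(np.uint8)
c,_=cv2.findContours(m,cv2.RETR_EXTERNAL,cv2.CHAIN_APPROX_NONE)
for k in c:
    if cv2.contourArea(k)>200:
        w=back(p,k[:,0],.058,s)[:,:2];r=cv2.minAreaRect((w*1000).astype(np.float32));print(np.round(r[0],1),np.round(r[1],1),round(r[2],1),k[:,0].mean(0).round())
E
```

```text
[0.46011748 0.16196285 0.23038259] [1.79959844e+02 3.38862860e-02 8.34862417e+01]
[array([0.5842, 0.2394, 0.058 ]), array([0.4585, 0.1279, 0.058 ]), array([0.4679, 0.1846, 0.058 ]), array([0.4719, 0.2386, 0.058 ]), array([0.46  , 0.3217, 0.058 ])]
[ 785.5 -124.8] [24.8 96.1] 10.4 [551. 374.]
[160.6  33.1] [66.  14.4] 84.4 [ 42. 320.]
[187.   73.8] [123.9  25.8] 90.0 [ 54. 290.]
[458.2 125.8] [27.8 33.8] 83.4 [278. 224.]
[464.5 181.7] [27.8 34. ] 83.4 [279. 172.]
[471.3 237.4] [28.2 34.7] 83.5 [279. 114.]
[587.1 237.5] [28.  33.9] 60.2 [401.  99.]
[686.9 242.5] [31.  66.9] 41.0 [508.  75.]
[713.8 262.7] [25.4 77.8] 10.4 [548.  51.]
[456.2 326.9] [12.6 27.4] 83.5 [249.   5.]
```

View pics/w1.png

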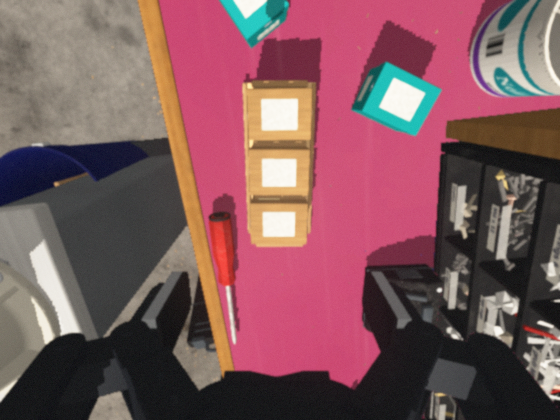

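```bash
python3 - <<'E'
from h import *
p,s=snap("wrist")
print(rel(s,[.4713,.2374,.10],83.4),rel(s,[.4713,.2374,.036],83.4))
for uv in [(231,215),(235,260),(234,280)]: print(back(p,uv,.014,s))
ms=manip.regions_of(p,"screwdriver_r")
if ms:
    v,u=np.nonzero(ms[0]["mask"]);w=back(p,np.c_[u,v],.014,s);print(w.min(0),w.max(0))
E
```

```text
[array([1.841, 0.103, 3.259]), array([-0.001, -0.004,  0.037])] [array([1.84 , 0.103, 4.859]), array([-0.001, -0.004,  0.037])]
[[0.39925985 0.12980507 0.014     ]]
[[0.39453504 0.06849759 0.014     ]]
[[0.38863263 0.03947107 0.014     ]]
[ 0.36899991 -0.06454841  0.014     ] [0.39905238 0.13399007 0.014     ]
```

>>> {"api": "servo_tool", "payload": {"series": [[[1.84,0.1,1,0,0,0,-0.7],[1.84,0.1,2,0,0,0,-0.7],[1.84,0.1,2.6,0,0,0,-0.7],[1.84,0.1,3,0,0,0,-0.7],[1.84,0.1,3.5,0,0,0,-0.7],[1.84,0.1,4,0,0,0,-0.7],[1.84,0.1,4.4,0,0,0,-0.7],[1.84,0.1,4.7,0,0,0,-0.7],[1.84,0.1,4.86,0,0,0,-0.7],[1.84,0.1,4.86,0,0,0,-0.7],[1.84,0.1,4.86,0,0,0,-0.7]]]}}

```text
t: 3.37
position: [0.471, 0.2382, 0.0362]
ee_rot: [180.0, -0.0, 83.8]
ft_force: [1.2, -0.8, -0.0]
grip_width: 0.0727
grasp_force: 0.0
```

>>> {"api": "servo_tool", "payload": {"series": [[[0,0,0,0,0,0,1],[0,0,0,0,0,0,1],[0,0,0,0,0,0,1],[0,0,0,0,0,0,1],[0,0,0,0,0,0,1],[0,0,0,0,0,0,1]]]}}

```text
t: 3.87
position: [0.4717, 0.2381, 0.0371]
ee_rot: [179.9, -0.1, 83.7]
ft_force: [-1.1, 0.1, 7.4]
grip_width: 0.059
grasp_force: 65.3
```

>>> {"api": "servo_tool", "payload": {"series": [[[0,0,-0.3,0,0,0,1],[0,0,-0.6,0,0,0,1],[0,0,-0.9,0,0,0,1],[0,0,-1.1,0,0,0,1],[0,0,-1.1,0,0,0,1],[0,0,-1.1,0,0,0,1],[0,0,-1.1,0,0,0,1],[0,0,-1.1,0,0,0,1],[0,0,-1.1,0,0,0,1],[0,0,-1.1,0,0,0,1]]]}}

```text
t: 4.7
position: [0.4706, 0.2375, 0.0794]
ee_rot: [-180.0, 0.0, 83.7]
ft_force: [-1.0, -0.3, -1.5]
grip_width: 0.0591
grasp_force: 65.0
```

>>> {"api": "servo_tool", "payload": {"series": [[[0,0,0.4,0,0,0,1],[0,0,0.7,0,0,0,1],[0,0,0.9,0,0,0,1],[0,0,1.0,0,0,0,1],[0,0,1.06,0,0,0,1],[0,0,1.1,0,0,0,1],[0,0,1.1,0,0,0,1],[0,0,1.1,0,0,0,1]]]}}

```text
t: 5.37
position: [0.4702, 0.2372, 0.0371]
ee_rot: [-179.9, 0.1, 83.7]
ft_force: [-8.7, -3.9, 20.3]
grip_width: 0.0589
grasp_force: 67.6
```

>>> {"api": "servo_tool", "payload": {"series": [[[0,0,0,0,0,0,-0.7],[0,0,0,0,0,0,-0.7],[0,0,0,0,0,0,-0.7],[0,0,0,0,0,0,-0.7],[0,0,-0.5,0,0,0,-0.7],[0,0,-1.2,0,0,0,-0.7],[0,0,-1.7,0,0,0,-0.7],[-0.7,0,-1.8,0,0,0,-0.7],[-1.4,0,-1.8,0,0,0,-0.7],[-1.4,0,-1.8,0,0,0,-0.7],[-1.4,0,-1.8,0,0,0,-0.7]]]}}

```text
t: 6.28
position: [0.4647, 0.1811, 0.108]
ee_rot: [-180.0, -0.0, 83.6]
ft_force: [0.0, 0.6, 0.4]
grip_width: 0.0725
grasp_force: 0.0
```

```bash
python3 - <<'E'
from h import *
p,s=snap("wrist");f=p["frame"];print(s["position"],s["ee_rot"],s["t"],s["ft_force"])
hsv=cv2.cvtColor(f,cv2.COLOR_BGR2HSV)
m=((hsv[...,1]<60)&(hsv[...,2]>190)).astype(np.uint8)
c,_=cv2.findContours(m,cv2.RETR_EXTERNAL,cv2.CHAIN_APPROX_NONE)
for k in c:
    if cv2.contourArea(k)>200:
        w=back(p,k[:,0],.058,s)[:,:2];r=cv2.minAreaRect((w*1000).astype(np.float32));print(np.round(r[0],1),np.round(r[1],1),round(r[2],1),k[:,0].mean(0).round())
print(rel(s,[.4645,.1817,.036],83.4))
E
```

```text
[0.46472198 0.18106204 0.10801252] [-1.79999751e+02 -1.35542053e-03  8.36046067e+01] 6.2833 [0.01549932 0.59630352 0.37003767]
[457.9 125.6] [28.3 34.5] 83.6 [276. 312.]
[464.6 181.7] [28.  34.4] 83.6 [277. 240.]
[469.7 236.9] [27.9 34.5] 83.6 [276. 156.]
[586.  238.2] [27.6 33.6] 60.3 [473. 130.]
[array([ 0.015, -0.007,  1.8  ]), array([-0.   , -0.   ,  0.034])]
```

>>> {"api": "servo_tool", "payload": {"series": [[[0,0,0.7,0,0,0,-0.7],[0,0,1.3,0,0,0,-0.7],[0,0,1.65,0,0,0,-0.7],[0,0,1.8,0,0,0,-0.7],[0,0,1.8,0,0,0,-0.7],[0,0,1.8,0,0,0,1],[0,0,1.8,0,0,0,1],[0,0,1.8,0,0,0,1],[0,0,1.8,0,0,0,1],[0,0,1.8,0,0,0,1],[0,0,1.8,0,0,0,1]]]}}

```text
t: 7.25
position: [0.4652, 0.1822, 0.0364]
ee_rot: [179.9, -0.0, 83.7]
ft_force: [-0.5, -0.7, 4.0]
grip_width: 0.0595
grasp_force: 65.4
```

>>> {"api": "servo_tool", "payload": {"series": [[[0,0,-0.3,0,0,0,1],[0,0,-0.6,0,0,0,1],[0,0,-0.9,0,0,0,1],[0,0,-1.1,0,0,0,1],[0,0,-1.1,0,0,0,1],[0,0,-1.1,0,0,0,1],[0,0,-1.1,0,0,0,1],[0,0,-1.1,0,0,0,1],[0,0,-1.1,0,0,0,1],[0,0,-1.1,0,0,0,1]]]}}

```text
t: 8.08
position: [0.4645, 0.1819, 0.0794]
ee_rot: [-180.0, 0.0, 83.7]
ft_force: [-0.1, -0.2, -1.2]
grip_width: 0.0592
grasp_force: 64.8
```

>>> {"api": "servo_tool", "payload": {"series": [[[0,0,0.4,0,0,0,1],[0,0,0.7,0,0,0,1],[0,0,0.9,0,0,0,1],[0,0,1.0,0,0,0,1],[0,0,1.05,0,0,0,1],[0,0,1.08,0,0,0,1],[0,0,1.08,0,0,0,1]]]}}

```text
t: 8.67
position: [0.465, 0.182, 0.0368]
ee_rot: [180.0, -0.0, 83.7]
ft_force: [-0.2, -0.6, -1.0]
grip_width: 0.0592
grasp_force: 65.0
```

>>> {"api": "servo_tool", "payload": {"series": [[[0,0,0,0,0,0,-0.7],[0,0,0,0,0,0,-0.7],[0,0,0,0,0,0,-0.7],[0,0,0,0,0,0,-0.7],[0,0,-0.5,0,0,0,-0.7],[0,0,-1.2,0,0,0,-0.7],[0,0,-1.7,0,0,0,-0.7],[-0.7,0,-1.8,0,0,0,-0.7],[-1.4,0,-1.8,0,0,0,-0.7],[-1.4,0,-1.8,0,0,0,-0.7],[-1.4,0,-1.8,0,0,0,-0.7]]]}}

```text
t: 9.58
position: [0.4586, 0.1254, 0.1091]
ee_rot: [180.0, -0.0, 83.6]
ft_force: [0.8, 0.8, -0.3]
grip_width: 0.0726
grasp_force: 0.0
```

```bash
python3 - <<'E'
from h import *
p,s=snap("wrist");f=p["frame"];print(s["position"],s["ee_rot"],s["t"],s["ft_force"])
hsv=cv2.cvtColor(f,cv2.COLOR_BGR2HSV)
m=((hsv[...,1]<60)&(hsv[...,2]>190)).astype(np.uint8)
c,_=cv2.findContours(m,cv2.RETR_EXTERNAL,cv2.CHAIN_APPROX_NONE)
for k in c:
    if cv2.contourArea(k)>200:
        w=back(p,k[:,0],.058,s)[:,:2];r=cv2.minAreaRect((w*1000).astype(np.float32));print(np.round(r[0],1),np.round(r[1],1),round(r[2],1),k[:,0].mean(0).round())
print(rel(s,[.458,.1257,.037],83.4))
E
```

```text
[0.45860967 0.12542454 0.10905962] [ 1.79976128e+02 -1.10853114e-02  8.35967322e+01] 9.5833 [ 0.83088729  0.81460993 -0.26960705]
[458. 126.] [27.4 34.6] 83.5 [276. 240.]
[464.5 181.6] [28.  34.5] 83.6 [277. 155.]
[458.4 241. ] [21.1  7.3] 52.5 [253.  46.]
[586.9 236.1] [27.6 31. ] 60.4 [498.  27.]
[array([ 0.005, -0.017,  1.801]), array([ 0.004, -0.002,  0.033])]
```

>>> {"api": "servo_tool", "payload": {"series": [[[0,0,0.7,0,0,0,-0.7],[0,0,1.3,0,0,0,-0.7],[0,0,1.65,0,0,0,-0.7],[0,0,1.8,0,0,0,-0.7],[0,0,1.8,0,0,0,-0.7],[0,0,1.8,0,0,0,1],[0,0,1.8,0,0,0,1],[0,0,1.8,0,0,0,1],[0,0,1.8,0,0,0,1],[0,0,1.8,0,0,0,1],[0,0,1.8,0,0,0,1]]]}}

```text
t: 10.55
position: [0.459, 0.1266, 0.0373]
ee_rot: [180.0, -0.0, 83.7]
ft_force: [-1.5, 3.0, 3.5]
grip_width: 0.0592
grasp_force: 66.9
```

>>> {"api": "servo_tool", "payload": {"series": [[[0,0,-0.3,0,0,0,1],[0,0,-0.6,0,0,0,1],[0,0,-0.9,0,0,0,1],[0,0,-1.1,0,0,0,1],[0,0,-1.1,0,0,0,1],[0,0,-1.1,0,0,0,1],[0,0,-1.1,0,0,0,1],[0,0,-1.1,0,0,0,1],[0,0,-1.1,0,0,0,1],[0,0,-1.1,0,0,0,1]]]}}

```text
t: 11.38
position: [0.4584, 0.1262, 0.0802]
ee_rot: [-179.9, 0.0, 83.7]
ft_force: [-0.6, -0.1, -7.0]
grip_width: 0.0591
grasp_force: 68.5
```

```bash
python3 - <<'E'
from h import *
s=manip.read_state();print(s["position"],s["ft_force"])
print(rel(s,[.458,-.06,.12]),rel(s,[.458,-.06,.033]))
E
```

```text
[0.4583675  0.12623212 0.08018533] [-0.5748018  -0.10737203 -7.0313711 ]
[array([-4.629,  0.5  , -0.994])] [array([-4.628,  0.502,  1.181])]
```

>>> {"api": "servo_tool", "payload": {"series": [[[0,0,-0.7,0,0,0,1],[-0.8,0.1,-1,0,0,0,1],[-1.6,0.2,-1,0,0,0,1],[-2.4,0.3,-1,0,0,0,1],[-3.2,0.4,-0.8,0,0,0,1],[-4,0.5,-0.4,0,0,0,1],[-4.4,0.5,0,0,0,0,1],[-4.6,0.5,0.4,0,0,0,1],[-4.63,0.5,0.7,0,0,0,1],[-4.63,0.5,0.95,0,0,0,1],[-4.63,0.5,1.1,0,0,0,1],[-4.63,0.5,1.16,0,0,0,1]]]}}

```text
t: 12.38
position: [0.4579, -0.0596, 0.0334]
ee_rot: [-179.9, -0.0, 83.7]
ft_force: [-0.5, 0.9, -6.9]
grip_width: 0.0588
grasp_force: 70.6
```

>>> {"api": "servo_tool", "payload": {"series": [[[0,0,0.04,0,0,0,1],[0,0,0.06,0,0,0,1],[0,0,0.06,0,0,0,1]]]}}

```text
t: 12.63
position: [0.4587, -0.0597, 0.0322]
ee_rot: [180.0, 0.0, 83.8]
ft_force: [0.2, -0.2, -6.0]
grip_width: 0.0588
grasp_force: 70.6
```

>>> {"api": "servo_tool", "payload": {"series": [[[0,0,0.03,0,0,0,1],[0,0,0.03,0,0,0,1],[0,0,0.03,0,0,0,-1],[0,0,0.03,0,0,0,-1],[0,0,0.03,0,0,0,-1],[0,0,0.03,0,0,0,-1],[0,0,0.03,0,0,0,-1],[0,0,-1,0,0,0,-1],[0,0,-2,0,0,0,-1],[0,0,-3,0,0,0,-1],[0,0,-4,0,0,0,-1],[0,0,-4.5,0,0,0,-1]]]}}

```text
t: 13.63
position: [0.4599, -0.0602, 0.2164]
ee_rot: [179.7, 0.0, 83.7]
ft_force: [0.9, -0.7, 0.7]
grip_width: 0.0855
grasp_force: 0.0
```

```bash
python3 - <<'E'
from h import *
s=manip.read_state();print(s["position"],s["ft_force"])
print(rel(s,[.42,-.20,.21],0))
E
```

```text
[ 0.45985545 -0.06019721  0.21642328] [ 0.8540041  -0.67798276  0.68376858]
[array([-3.583, -0.608,  0.158]), array([ 0.042, -0.036, 13.952])]
```

>>> {"api": "servo_tool", "payload": {"series": [[[-3.58,-0.61,0.16,0,0,13.95,-1],[-3.58,-0.61,0.16,0,0,13.95,-1],[-3.58,-0.61,0.16,0,0,13.95,-1],[-3.58,-0.61,0.16,0,0,13.95,-1],[-3.58,-0.61,0.16,0,0,13.95,-1],[-3.58,-0.61,0.16,0,0,13.95,-1],[-3.58,-0.61,0.16,0,0,13.95,-1],[-3.58,-0.61,0.16,0,0,13.95,-1],[-3.58,-0.61,0.16,0,0,13.95,-1],[-3.58,-0.61,0.16,0,0,13.95,-1],[-3.58,-0.61,0.16,0,0,13.95,-1],[-3.58,-0.61,0.16,0,0,13.95,-1]]]}}

```text
t: 14.63
position: [0.4182, -0.1996, 0.2054]
ee_rot: [-180.0, 0.0, -0.4]
ft_force: [0.2, 0.5, -0.4]
grip_width: 0.0851
grasp_force: 0.0
```

```bash
python3 - <<'E'
from h import *
p,s=snap("wrist");f=p["frame"];print(s["position"],s["ee_rot"],s["t"],s["ft_force"],s["joints"].round(1))
np.save("w2.npy",dict(p=p,s=s),allow_pickle=True)
cv2.imwrite("pics/w2.png",f)
for k in["holder","turnbutton_knob","turnbutton_hinge"]:
    for m in manip.regions_of(p,k)[:2]:print(k,m["score"],m["point"])
hsv=cv2.cvtColor(f,cv2.COLOR_BGR2HSV)
m=((hsv[...,1]<60)&(hsv[...,2]>190)).astype(np.uint8)
c,_=cv2.findContours(m,cv2.RETR_EXTERNAL,cv2.CHAIN_APPROX_NONE)
for k in c:
    if cv2.contourArea(k)>200:
        w=back(p,k[:,0],.052,s)[:,:2];r=cv2.minAreaRect((w*1000).astype(np.float32));print(np.round(r[0],1),np.round(r[1],1),round(r[2],1),k[:,0].mean(0).round())
E
```

```text
[ 0.41821548 -0.19962661  0.20543737] [-1.79998236e+02  6.61716695e-03 -3.74013506e-01] 14.6333 [ 0.24783647  0.4843197  -0.37824076] [-25.7   8.2 114.9  -0.   56.9  64.7]
holder 0.87 [125.4, 318.7]
turnbutton_knob 0.78 [185.8, 345.1]
turnbutton_hinge 0.69 [183.2, 345.4]
[ 201.  -126.7] [34.1 73.1] 25.4 [217. 372.]
[ 439.2 -245.6] [32.  42.3] 1.2 [328. 171.]
[458.4 -59.6] [28.5 34.4] 83.4 [127. 157.]
[ 528.  -242.4] [ 5.3 43. ] 2.2 [325.  74.]
```

View pics/w2.png

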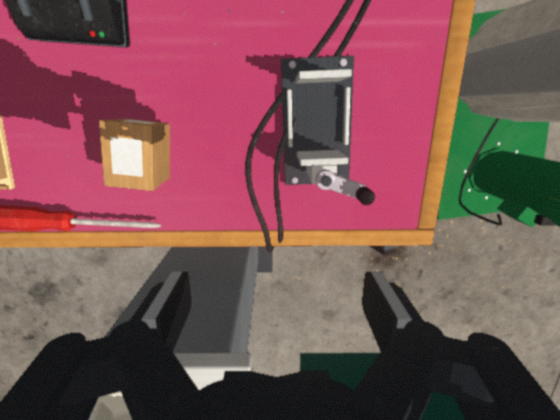

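```bash
python3 - <<'E'
from h import *
d=np.load("w2.npy",allow_pickle=True).item();p,s=d["p"],d["s"];f=p["frame"]
hsv=cv2.cvtColor(f,cv2.COLOR_BGR2HSV)
m=((hsv[...,1]<60)&(hsv[...,2]>150)).astype(np.uint8);m[:,:275]=0;m[:,375:]=0;m[:45]=0;m[215:]=0
c,_=cv2.findContours(m,cv2.RETR_EXTERNAL,cv2.CHAIN_APPROX_NONE)
for k in c:
    if cv2.contourArea(k)>25:
        print(k[:,0].mean(0).round(1),len(k))
        for z in(.016,.058):
            r=cv2.minAreaRect((back(p,k[:,0],z,s)[:,:2]*1000).astype(np.float32));print("  ",z,np.round(r[0],1),np.round(r[1],1),round(r[2],1))
v,u=np.nonzero(manip.regions_of(manip.read_camera("wrist"),"turnbutton_knob")[0]["mask"]);print("btn px",u.min(),u.max(),v.min(),v.max())
a=cv2.resize(f[48:213,270:385],None,fx=3.6,fy=3.6,interpolation=cv2.INTER_CUBIC);cv2.imwrite("pics/crop2.png",a)
E
```

```text
[327.6 171.8] 196
   0.016 [ 431.2 -251.2] [38.2 49.7] 1.1
   0.058 [ 440.5 -244.6] [33.2 43.2] 1.1
[289.7 113.8] 101
   0.016 [ 493.8 -213.7] [46.2  4. ] 1.9
   0.058 [ 494.9 -211.9] [40.2  3.5] 1.9
[347.1 115.5] 118
   0.016 [ 491.7 -271.7] [55.1  4.1] 1.8
   0.058 [ 493.  -262.4] [47.9  3.6] 1.8
[325.2  73.8] 113
   0.016 [ 531.1 -247.7] [ 7.4 50.4] 2.2
   0.058 [ 527.3 -241.5] [ 6.4 43.8] 2.2
[343.3  61.8] 17
   0.016 [ 541.4 -264.5] [5.8 5.2] 89.6
   0.058 [ 536.2 -256.1] [5.  4.5] 89.6
btn px 316 374 169 204
```

View pics/crop2.png

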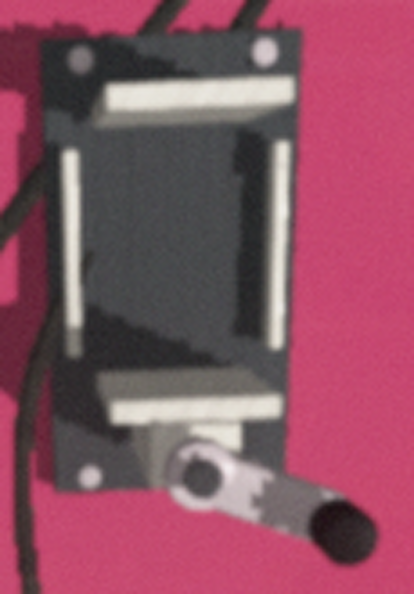

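```bash
python3 - <<'E'
from h import *
d=np.load("w2.npy",allow_pickle=True).item();p,s=d["p"],d["s"]
w=lambda x,y,z:back(p,(270+(x+.5)/3.6-.5,48+(y+.5)/3.6-.5),z,s)[0].round(4)
print("-x plate in/out",w(195,399,.058),w(195,423,.058),"+x",w(200,112,.058),w(200,83,.058))
print("base corners",w(42,40,.005),w(302,30,.005),w(57,492,.005))
print("hinge",w(203,478,.069),"knob top",w(345,525,.086), w(340,535,.086))
y=np.radians(1.9);H=lambda x,yy:np.array([.4905+x*np.cos(y)-yy*np.sin(y),-.2427+x*np.sin(y)+yy*np.cos(y)]).round(4)
print(H(-34,0)if 0 else H(-.034,0),H(.034,0),H(.064,.036),H(.064,-.036),H(-.064,.036),H(-.052,0))
print(rel(s,[.4584,-.0596,.10],-6.6),rel(s,[.4584,-.0596,.030],-6.6))
E
```

```text
-x plate in/out [ 0.4562 -0.2436  0.058 ] [ 0.4501 -0.2439  0.058 ] +x [ 0.5235 -0.2418  0.058 ] [ 0.5298 -0.2415  0.058 ]
base corners [ 0.5461 -0.2056  0.005 ] [ 0.548  -0.2767  0.005 ] [ 0.4188 -0.2101  0.005 ]
hinge [ 0.4382 -0.2448  0.069 ] knob top [ 0.4306 -0.2764  0.086 ] [ 0.4281 -0.2754  0.086 ]
[ 0.4565 -0.2438] [ 0.5245 -0.2416] [ 0.5533 -0.2046] [ 0.5557 -0.2766] [ 0.4253 -0.2088] [ 0.4385 -0.2444]
[array([ 0.982, -3.507,  2.636]), array([-0.000e+00,  1.000e-03,  1.038e+00])] [array([ 0.982, -3.507,  4.386]), array([-0.000e+00,  1.000e-03,  1.038e+00])]
```

>>> {"api": "servo_tool", "payload": {"series": [[[0.3,-0.9,0.3,0,0,1.04,-1],[0.6,-1.8,0.7,0,0,1.04,-1],[0.98,-2.7,1.3,0,0,1.04,-1],[0.98,-3.5,1.9,0,0,1.04,-1],[0.98,-3.51,2.3,0,0,1.04,-1],[0.98,-3.51,2.7,0,0,1.04,-0.6],[0.98,-3.51,3.3,0,0,1.04,-0.6],[0.98,-3.51,3.8,0,0,1.04,-0.6],[0.98,-3.51,4.2,0,0,1.04,-0.6],[0.98,-3.51,4.37,0,0,1.04,-0.6],[0.98,-3.51,4.38,0,0,1.04,-0.6],[0.98,-3.51,4.38,0,0,1.04,-0.6]]]}}

```text
t: 15.93
position: [0.4576, -0.0592, 0.0304]
ee_rot: [180.0, 0.0, -6.2]
ft_force: [0.3, 0.4, 0.3]
grip_width: 0.0681
grasp_force: 0.0
```

>>> {"api": "servo_tool", "payload": {"series": [[[0,0,0,0,0,0,1],[0,0,0,0,0,0,1],[0,0,0,0,0,0,1],[0,0,0,0,0,0,1],[0,0,0,0,0,0,1],[0,0,0,0,0,0,1],[0,0,0,0,0,0,1],[0,0,0,0,0,0,1]]]}}

```text
t: 16.6
position: [0.4584, -0.0594, 0.0315]
ee_rot: [180.0, -0.1, -6.2]
ft_force: [-1.4, -0.6, 5.2]
grip_width: 0.0454
grasp_force: 62.1
```

```bash
python3 - <<'E'
from h import *
s=manip.read_state();P=s["position"];print(P,s["ee_rot"],s["t"],s["grip_width"])
# TCP offset of the box in tool axes
Rt=R.from_euler('xyz',s["ee_rot"],degrees=True);o=Rt.inv().apply(np.array([.4584,-.0596,P[2]])-P);print("box offset tool",o)
yaw=1.9;T=R.from_euler('xyz',[180,0,yaw],degrees=True)
o[1]=0
g=np.array([.490,-.2427,0])-T.apply(o);g[2]=.13;print(g,rel(s,g,yaw))
E
```

```text
[ 0.45836055 -0.05943606  0.03150639] [ 1.79992421e+02 -1.20300311e-01 -6.21300468e+00] 16.6 0.04537542241659394
box offset tool [5.69638952e-05 1.58710364e-04 1.40597150e-07]
[ 0.48994307 -0.24270189  0.13      ] [array([ 1.286,  4.47 , -2.459]), array([ 0.003, -0.02 , -1.352])]
```

>>> {"api": "servo_tool", "payload": {"series": [[[0,0,-0.6,0,0,0,1],[0,0,-1.4,0,0,0,1],[0,0.2,-2.2,0,0,-0.3,1],[0.3,1,-2.5,0,0,-0.6,1],[0.6,1.8,-2.5,0,0,-1,1],[0.9,2.7,-2.5,0,0,-1.35,1],[1.2,3.5,-2.5,0,0,-1.35,1],[1.29,4.1,-2.5,0,0,-1.35,1],[1.29,4.4,-2.5,0,0,-1.35,1],[1.29,4.47,-2.5,0,0,-1.35,1],[1.29,4.47,-2.5,0,0,-1.35,1],[1.29,4.47,-2.5,0,0,-1.35,1]]]}}

```text
t: 17.6
position: [0.4886, -0.2415, 0.1301]
ee_rot: [-179.9, 0.1, 1.9]
ft_force: [-0.1, -0.3, -6.7]
grip_width: 0.0454
grasp_force: 66.0
```

```bash
python3 - <<'E'
from h import *
p,s=snap("wrist");print(s["position"],s["ee_rot"],s["ft_force"],s["grip_width"])
f=p["frame"];hsv=cv2.cvtColor(f,cv2.COLOR_BGR2HSV)
m=((hsv[...,1]<60)&(hsv[...,2]>190)).astype(np.uint8)
c,_=cv2.findContours(m,cv2.RETR_EXTERNAL,cv2.CHAIN_APPROX_NONE)
for k in c:
    if cv2.contourArea(k)>200:
        r=cv2.minAreaRect((back(p,k[:,0],s["position"][2]-.0305+.052,s)[:,:2]*1000).astype(np.float32));print(np.round(r[0],1),np.round(r[1],1),round(r[2],1),k[:,0].mean(0).round())
print(rel(s,[.49,-.2427,.13],1.9))
cv2.imwrite("pics/w3.png",f)
E
```

```text
[ 0.48863479 -0.24153882  0.1300745 ] [-1.79941144e+02  6.13170391e-02  1.86116992e+00] [-0.07426079 -0.34553714 -6.680266  ] 0.045363068916663606
[ 478.8 -241.7] [14.1 28.1] 1.9 [275. 331.]
[ 484.9 -142. ] [40.4  2.3] 86.4 [ 47. 311.]
[ 494.4 -247.5] [11.8  5.4] 80.7 [290. 300.]
[ 546.7 -246.1] [23.8 11.1] 61.3 [295. 182.]
[array([0.033, 0.03 , 0.002]), array([-0.01 ,  0.01 , -0.006])]
```

View pics/w3.png

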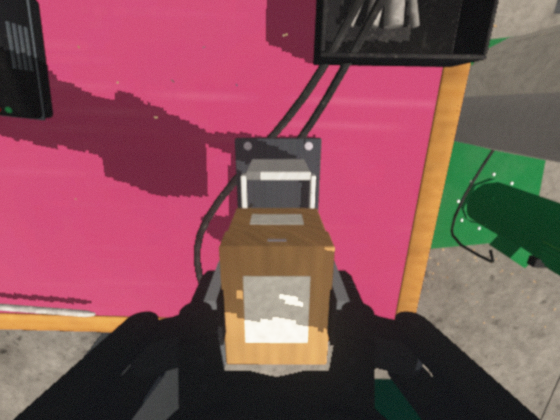

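```bash
python3 - <<'E'
from h import *
p,s=snap("wrist");z=s["position"][2]-.0305+.052
print(s["position"],back(p,[(276,275.5),(276,344.5),(243.5,310),(310,310),(277,207),(277,364)],z,s).round(4))
print(rel(s,[.49,-.2427,.13],1.9))
E
```

```text
[ 0.4888589  -0.24132115  0.13015307] [[ 0.5063 -0.2407  0.1517]
 [ 0.4705 -0.2418  0.1517]
 [ 0.4887 -0.2271  0.1517]
 [ 0.4897 -0.256   0.1517]
 [ 0.5362 -0.2401  0.1517]
 [ 0.4592 -0.2427  0.1517]]
[array([0.027, 0.035, 0.004]), array([-0.008,  0.008,  0.001])]
```

>>> {"api": "servo_tool", "payload": {"series": [[[0.03,0.03,0,0,0,0,1],[0.03,0.03,0.4,0,0,0,1],[0.03,0.03,0.8,0,0,0,1],[0.03,0.03,1.0,0,0,0,1],[0.03,0.03,1.2,0,0,0,1],[0.03,0.03,1.4,0,0,0,1],[0.03,0.03,1.6,0,0,0,1],[0.03,0.03,1.8,0,0,0,1],[0.03,0.03,2.0,0,0,0,1],[0.03,0.03,2.15,0,0,0,1],[0.03,0.03,2.2,0,0,0,1],[0.03,0.03,2.2,0,0,0,1]]]}}

```text
t: 18.7
position: [0.4903, -0.2436, 0.0416]
ee_rot: [-180.0, 0.1, 1.9]
ft_force: [0.4, 0.5, -7.1]
grip_width: 0.0446
grasp_force: 65.8
```

>>> {"api": "servo_tool", "payload": {"series": [[[0,0,0.04,0,0,0,1],[0,0,0.07,0,0,0,1],[0,0,0.1,0,0,0,1],[0,0,0.12,0,0,0,1],[0,0,0.13,0,0,0,1],[0,0,0.13,0,0,0,1]]]}}

```text
t: 19.2
position: [0.4908, -0.2438, 0.0376]
ee_rot: [180.0, -0.0, 1.9]
ft_force: [-1.8, 0.9, 1.6]
grip_width: 0.0452
grasp_force: 67.0
```

>>> {"api": "servo_tool", "payload": {"series": [[[0,0,0.02,0,0,0,1],[0,0,0.02,0,0,0,1],[0,0,0.02,0,0,0,-0.5],[0,0,0.02,0,0,0,-0.5],[0,0,0.02,0,0,0,-0.5],[0,0,0.02,0,0,0,-0.5],[0,0,-0.5,0,0,0,-0.5],[0,0,-1.3,0,0,0,-0.5],[-0.5,0,-2.2,0,0,0,-0.5],[-1,0,-3,0,0,0,-0.5],[-1.5,0,-3.5,0,0,0,-0.5],[-1.5,0,-3.5,0,0,0,-0.5]]]}}

```text
t: 20.2
position: [0.4297, -0.2464, 0.1808]
ee_rot: [179.8, -0.2, 1.8]
ft_force: [0.1, -0.6, -0.2]
grip_width: 0.0641
grasp_force: 0.0
```

```bash
python3 - <<'E'
from h import *
p,s=snap("wrist");f=p["frame"];print(s["position"],s["ee_rot"],s["t"],s["ft_force"])
np.save("w4.npy",dict(p=p,s=s),allow_pickle=True)
cv2.imwrite("pics/w4.png",f)
hsv=cv2.cvtColor(f,cv2.COLOR_BGR2HSV)
m=((hsv[...,1]<60)&(hsv[...,2]>150)).astype(np.uint8)
c,_=cv2.findContours(m,cv2.RETR_EXTERNAL,cv2.CHAIN_APPROX_NONE)
for k in c:
    if cv2.contourArea(k)>100:
        w=back(p,k[:,0],.058,s)[:,:2];r=cv2.minAreaRect((w*1000).astype(np.float32));print(np.round(r[0],1),np.round(r[1],1),round(r[2],1),k[:,0].mean(0).round())
# expected knob at angles
y=np.radians(1.9)
def H(x,yy,z): return [.490+x*np.cos(y)-yy*np.sin(y),-.2427+x*np.sin(y)+yy*np.cos(y),z]
for t in(-.2,-.3,-.4,-.5,-.6,-.7): print(t,proj(p,H(-.052+.036*np.sin(t),-.036*np.cos(t),.086),s).round(1))
for q in manip.regions_of(p,"turnbutton_knob")[:2]: print(q["score"],q["point"])
E
```

```text
[ 0.42973732 -0.24643135  0.18083292] [179.84614338  -0.19559639   1.84969791] 20.2 [ 0.05223873 -0.59368418 -0.21747543]
[172.  -81.7] [11.1 28.9] 1.6 [126. 417.]
[ 195.1 -571.2] [38.2 17.4] 43.7 [551. 410.]
[ 193. -104.] [51.7 44.6] 1.6 [147. 403.]
[206.5  32.3] [43.7 24.5] 89.2 [ 16. 389.]
[266.8  -6.1] [26.3 63.4] 49.6 [ 42. 347.]
[ 287.5 -513.1] [102.7  72.7] 48.4 [520. 348.]
[ 330.7 -526. ] [23.8 13.4] 18.6 [554. 307.]
[338.9 -76.3] [15.3 32.4] 32.7 [ 97. 290.]
[ 351.1 -226.9] [13.5 29. ] 8.7 [253. 282.]
[ 293.6 -245.5] [112.1 150.1] 19.4 [290. 324.]
[ 348.3 -494.1] [40.9 33.8] 31.2 [526. 292.]
[349.6 -70.3] [44. 76.] 0.8 [ 86. 274.]
[362.5 -24.2] [14.1 31. ] 56.1 [ 40. 267.]
[397.  -49.2] [86.2  5.5] 86.5 [ 58. 235.]
[ 439.9 -244.5] [33.5 43. ] 1.8 [276. 192.]
[ 477.6 -472.3] [41.  21.3] 18.6 [547. 161.]
[ 490.8 -243.8] [34.3 28.4] 1.8 [275. 135.]
[ 494.8 -268.5] [47.4  2.2] 2.0 [305. 131.]
[ 527.2 -241.6] [ 5.8 43. ] 1.8 [274.  87.]
[ 582.6 -395.3] [16.3 65.2] 1.9 [484.  10.]
-0.2 [[318.1 216.4]]
-0.3 [[316.8 220.5]]
-0.4 [[315.1 224.4]]
-0.5 [[313.  228.2]]
-0.6 [[310.5 231.7]]
-0.7 [[307.7 235. ]]
0.66 [208.2, 299.3]
```

View pics/w4.png

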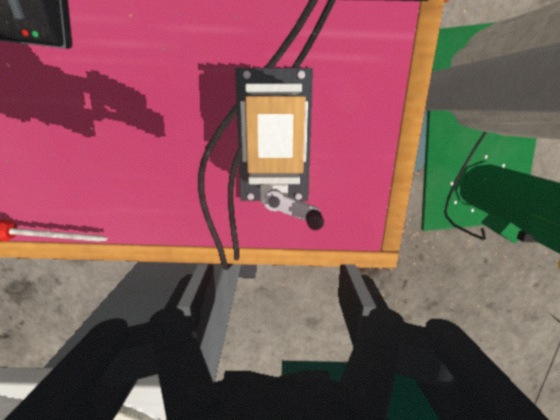

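```bash
python3 - <<'E'
from h import *
d=np.load("w4.npy",allow_pickle=True).item();p,s=d["p"],d["s"];f=p["frame"]
y=np.radians(1.9)
def H(x,yy,z): return np.array([.490+x*np.cos(y)-yy*np.sin(y),-.2427+x*np.sin(y)+yy*np.cos(y),z])
m=(f.max(2)<60);m[:200]=0;m[240:]=0;m[:,:290]=0;m[:,340:]=0;v,u=np.nonzero(m);print(m.sum(),u.min(),u.max(),v.min(),v.max())
best=[]
a=np.linspace(0,2*np.pi,24)
for t in np.arange(-.9,.1,.02):
    X=[H(-.052+.036*np.sin(t)+.007*np.cos(b),-.036*np.cos(t)+.007*np.sin(b),z) for b in a for z in(.069,.086)]
    q=np.zeros(m.shape,np.uint8);cv2.fillConvexPoly(q,cv2.convexHull(proj(p,X,s).round().astype(np.int32)),1);q=q>0
    best.append(((q&m).sum()/(q|m).sum(),t))
print(sorted(best)[-4:])
t=max(best)[1]
s=manip.read_state();g=H(-.052+.036*np.sin(t),-.036*np.cos(t),.15);print(g,rel(s,g,np.degrees(t)+91.9))
E
```

```text
214 306 321 210 228
[(np.float64(0.5620052770448549), np.float64(-0.2999999999999995)), (np.float64(0.5752688172043011), np.float64(-0.3999999999999996)), (np.float64(0.5815217391304348), np.float64(-0.37999999999999956)), (np.float64(0.5815217391304348), np.float64(-0.3199999999999995))]
[ 0.42784341 -0.27895322  0.15      ] [array([-0.107,  0.818,  0.697]), array([ 2.3000e-02, -1.1000e-02, -1.1957e+01])]
```

>>> {"api": "servo_tool", "payload": {"series": [[[-0.11,0.82,0.5,0,0,-11.8,0.2],[-0.11,0.82,0.5,0,0,-11.8,0.2],[-0.11,0.82,0.5,0,0,-11.8,0.2],[-0.11,0.82,0.5,0,0,-11.8,0.2],[-0.11,0.82,0.5,0,0,-11.8,0.2],[-0.11,0.82,0.5,0,0,-11.8,0.2],[-0.11,0.82,0.5,0,0,-11.8,0.2],[-0.11,0.82,0.5,0,0,-11.8,0.2],[-0.11,0.82,0.5,0,0,-11.8,0.2],[-0.11,0.82,0.5,0,0,-11.8,0.2],[-0.11,0.82,0.5,0,0,-11.8,0.2],[-0.11,0.82,0.5,0,0,-11.8,0.2]]]}}

```text
t: 21.3
position: [0.4276, -0.2783, 0.1557]
ee_rot: [-179.9, -0.0, 72.5]
ft_force: [-0.2, 0.0, 0.1]
grip_width: 0.0343
grasp_force: 0.0
```

```bash
python3 - <<'E'
from h import *
p,s=snap("wrist");print(s["position"],s["ee_rot"],s["grip_width"],s["joints"].round(0),s["t"])
y=np.radians(1.9)
def H(x,yy,z): return np.array([.490+x*np.cos(y)-yy*np.sin(y),-.2427+x*np.sin(y)+yy*np.cos(y),z])
f=p["frame"].copy()
for t,c in((-.25,(0,255,0)),(-.35,(0,255,255)),(-.45,(255,255,0))):
    q=proj(p,H(-.052+.036*np.sin(t),-.036*np.cos(t),.086),s)[0];print(t,q);cv2.circle(f,tuple(int(v*8) for v in q),16,c,-1,cv2.LINE_AA,3)
t=-.35;print(rel(s,H(-.052+.036*np.sin(t),-.036*np.cos(t),.084),71.9))
u,v=q.astype(int);u=np.clip(u,70,490);v=np.clip(v,60,360)
cv2.imwrite("pics/w5.png",cv2.resize(f[v-60:v+60,u-70:u+70],None,fx=5,fy=5,interpolation=cv2.INTER_CUBIC))
E
```

```text
[ 0.42755213 -0.27829343  0.15572516] [-1.79902688e+02 -3.32384840e-02  7.24864217e+01] 0.03429323794859451 [-33.  16. 112.   0.  52. -16.] 21.3
-0.25 [281.14126063 230.60438266]
-0.35 [276.13657217 230.78404128]
-0.45 [271.13681192 230.50115168]
[array([-0.015, -0.012,  1.793]), array([-0.016, -0.005,  0.098])]
```

View pics/w5.png

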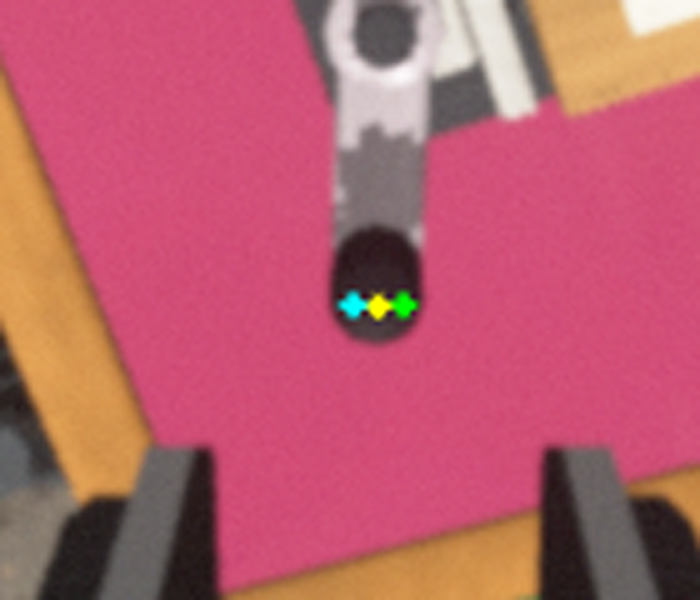

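>>> {"api": "servo_tool", "payload": {"series": [[[-0.01,-0.01,0.5,0,0,0,0.2],[-0.01,-0.01,1,0,0,0,0.2],[-0.01,-0.01,1.4,0,0,0,0.2],[-0.01,-0.01,1.65,0,0,0,0.2],[-0.01,-0.01,1.78,0,0,0,0.2],[-0.01,-0.01,1.78,0,0,0,0.5],[-0.01,-0.01,1.78,0,0,0,0.5],[-0.01,-0.01,1.78,0,0,0,0.5],[-0.01,-0.01,1.78,0,0,0,0.5]]]}}

```text
t: 22.1
position: [0.4274, -0.2793, 0.0867]
ee_rot: [179.9, 0.0, 72.7]
ft_force: [0.8, -0.2, 0.6]
grip_width: 0.0207
grasp_force: 0.0
```

>>> {"api": "servo_tool", "payload": {"series": [[[0,0.08,0,0,0,-0.83,0.5],[0.01,0.16,0,0,0,-1.67,0.5],[0.03,0.23,0,0,0,-2.5,0.5],[0.05,0.31,0,0,0,-3.33,0.5],[0.08,0.38,0,0,0,-4.17,0.5],[0.12,0.45,0,0,0,-5,0.5],[0.16,0.52,0,0,0,-5.83,0.5],[0.21,0.58,0,0,0,-6.67,0.5],[0.26,0.64,0,0,0,-7.5,0.5],[0.32,0.69,0,0,0,-8.33,0.5],[0.38,0.74,0,0,0,-9.17,0.5],[0.45,0.78,0,0,0,-10,0.5]]]}}

```text
t: 23.1
position: [0.4626, -0.2717, 0.0867]
ee_rot: [-180.0, 0.1, 132.9]
ft_force: [-0.5, -2.9, -0.5]
grip_width: 0.0211
grasp_force: 1.1
```

>>> {"api": "servo_tool", "payload": {"series": [[[0,0.08,0,0,0,-0.83,0.5],[0.01,0.16,0,0,0,-1.67,0.5],[0.03,0.23,0,0,0,-2.5,0.5],[0.05,0.31,0,0,0,-3.33,0.5],[0.08,0.38,0,0,0,-4.17,0.5],[0.12,0.45,0,0,0,-5,0.5],[0.16,0.52,0,0,0,-5.83,0.5],[0.21,0.58,0,0,0,-6.67,0.5],[0.26,0.64,0,0,0,-7.5,0.5],[0.32,0.69,0,0,0,-8.33,0.5],[0.37,0.73,0,0,0,-9,0.5],[0.37,0.73,0,0,0,-9,0.5]]]}}

```text
t: 24.1
position: [0.4743, -0.2405, 0.0868]
ee_rot: [-179.9, 0.1, -173.1]
ft_force: [0.7, -0.6, -0.1]
grip_width: 0.021
grasp_force: 0.3
```

>>> {"api": "servo_tool", "payload": {"series": [[[0,0,0,0,0,0,0.2],[0,0,0,0,0,0,0.2],[0,0,-0.8,0,0,0,0.2],[0,0,-1.8,0,0,0,0.2],[0.5,0,-2.8,0,0,0,0.2],[0.8,0,-3.5,0,0,0,0.2],[1,0,-3.5,0,0,0,0.2],[1,0,-3.5,0,0,0,0.2]]]}}

```text
t: 24.77
position: [0.4331, -0.2455, 0.2276]
ee_rot: [-179.9, 0.1, -173.5]
ft_force: [-0.5, 0.8, -0.8]
grip_width: 0.0342
grasp_force: 0.0
```

```bash
python3 - <<'E'
from h import *
p,s=snap("wrist");t=snap("top")[0];print(s["position"],s["t"])
y=np.radians(1.9)
def H(x,yy,z): return np.array([.490+x*np.cos(y)-yy*np.sin(y),-.2427+x*np.sin(y)+yy*np.cos(y),z])
f=p["frame"].copy()
for a,c in((1.57,(0,255,0)),(1.35,(0,255,255))):
    q=proj(p,H(-.052+.036*np.sin(a),-.036*np.cos(a),.086),s)[0];cv2.circle(f,tuple(int(v*8) for v in q),12,c,-1,cv2.LINE_AA,3)
a=cv2.resize(t["frame"][190:260,110:280],None,fx=3,fy=3,interpolation=cv2.INTER_CUBIC)
q=proj(p,H(0,0,.058),s)[0].astype(int);u,v=np.clip(q[0],80,480),np.clip(q[1],60,360);print(q)
b=cv2.resize(f[v-60:v+60,u-80:u+80],None,fx=3,fy=3,interpolation=cv2.INTER_CUBIC)
o=np.zeros((580,520,3),np.uint8);o[:210,:510]=a;o[215:575,:480]=b;cv2.imwrite("pics/end.png",o)
E
```

```text
[ 0.43314308 -0.24549192  0.22761349] 24.7667
[273 242]
```

View pics/end.png

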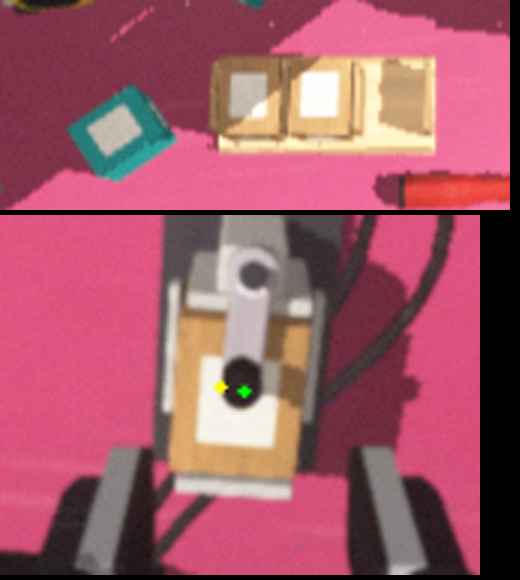

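The picture shows the knob at about 1.54 rad, on the green 1.57 mark. The full box is seated under the button, and both light boxes are flat in the left and middle bays.

```bash
python3 -c "
from plant import manip
print(manip.job_done())"
```

```text
the job is handed in; nothing more can be done
None
```

I lifted all three boxes in order. The right-hand one was full (about 7 N, against 1.2 to 1.5 N for the others); it is now in the holder with the turnbutton at about 1.54 rad, both light boxes are back in the rack, and the job is handed in (no verdict was returned).

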